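# Clear the display panel, then set the clamp nut

## Task

The display panel in the bonding fixture is about to be clamped: first clear it by putting the blue marker from the panel in the tray that holds the other marker and the yellow pry tool in the tray that holds the other pry tool, both lying in their trays. Then screw the knurled clamp nut down (clockwise from above) until it bottoms out, back it off a quarter turn so that the glass is not stressed, and hold it there: finish with the fingers still gripping the nut, without letting go. Do not shove the jar, the phone or the dish about, and leave the items already in the trays in them.

Things in the scene. Friction and masses are not known exactly. Their poses are not given: they have to be found in the camera images.
- fixture: Fixed aluminium plate 220 (x) x 260 (y) x 12 mm with a display panel 180 x 205 mm (centre y +20 mm), glass top 20 mm above the table. Origin: centre of the plate's underside. Knurled nut: axis at x 0, y -105 mm, on a steel clamp arm (top 51 mm above the table, 30 mm wide, y -123 to -43 mm) with a red line towards +y. White stops 24 mm high at x +-96, y +100 mm.
- nut_grip (a point): Centre of the knurled nut: on its vertical axis, at half its height, 69 mm above the table when the nut is down. The nut is an aluminium cylinder 38 mm in diameter, 30 mm tall (54 to 84 mm above the table when down), ribbed side, white top with a red pointer from centre to rim. Under it, a brass washer 42 mm in diameter, top at 53 mm.
- nut (a joint): Nut angle in rad: 0 = screwed down on a hard stop (red pointer in line with the red line on the clamp arm, towards the fixture's +y); grows counter-clockwise from above, unscrewing (right-hand thread), to 3.6. Starts at 0.9 to 2.4. The nut rises 0.64 mm per rad, turns with a steady friction of about 0.06 N m and stays where it is left.
- marker: Loose flat-sided marker pen, blue with a white cap, 120 (its x) x 16 (y) x 12 mm (z), 25 g, lying on the panel. Origin: centre of its underside. Its cap is at +x.
- pry_tool: Loose pry tool, yellow handle 90 x 14 x 12 mm (from x -60 to +30 mm) and a flat steel tip 10 mm wide, 6 mm thick from x +30 to +60 mm, 30 g, lying on the panel. Origin: centre of its underside, 120 mm long along x.
- marker_tray: Fixed white open tray for markers, 100 (its x) x 170 (its y) x 22 mm high outside, walls and floor 4 mm. Origin: centre of its underside, on the table. One marker already lies in it along y, about 27 mm to the +x side of the middle; the -x side is free.
- tool_tray: Fixed green open tray for pry tools, same size and frame as the marker tray. One pry tool already lies in it along y, about 27 mm to the +x side of the middle; the -x side is free.
- marker_2: The other marker, same as the first, in the white tray: it stays in the tray. Origin: centre of its underside.
- pry_tool_2: The other pry tool, same as the first, in the green tray: it stays in the tray. Origin: centre of its underside.
- alcohol_jar: Bystander: white and blue jar with a steel cap, 56 mm in diameter, 90 mm tall, between panel and trays, on the far side. Origin: centre of its underside.
- phone: Bystander: phone lying flat, 75 x 150 x 9 mm, left of the trays. Origin: centre of its underside.
- cap_dish: Bystander: dark dish 68 mm in diameter, 14 mm high, with small yellow caps, between panel and trays, on the robot's side. Origin: centre of its underside.
Mind the look-alikes: they are no part of the job. Leave any brown look-alike of the pry_tool alone. Leave any brown look-alike of the marker alone.

How it is judged:
On the way, in this order (a step that is already met when the one before it is completed fails the run):
1. the marker lies in the marker tray and the pry tool in the tool tray, both let go (x of marker in the frame of marker_tray between -0.045 and 0.045 m and y of marker in the frame of marker_tray between -0.05 and 0.05 m and z of marker in the frame of marker_tray between -0.002 and 0.032 m and angle between marker's own x axis and vertical between 1.3 and 1.84 rad and linear speed of each of marker, pry_tool below 0.02 m/s and contact force between each of marker, pry_tool and the fingers below 0.05 N and x of pry_tool in the frame of tool_tray between -0.045 and 0.045 m and y of pry_tool in the frame of tool_tray between -0.05 and 0.05 m and z of pry_tool in the frame of tool_tray between -0.002 and 0.032 m and angle between pry_tool's own x axis and vertical between 1.3 and 1.84 rad), for 0.2 s.
2. the nut is screwed down until it bottoms out (value of joint nut below 0.08 rad), for 0.2 s.
At the end, for the whole second after the job is handed in: Marker and pry tool lie let go in their trays with the items already there; the nut, after bottoming out (within 0.08 rad of its stop), stands still at 1.57 +- 0.26 rad, gripped by the fingers with over 3 N, the tool within 20 mm of its axis; jar, phone and dish moved under 30 mm (all of step 1 and z of marker_2 in the frame of marker_tray between -0.002 and 0.032 m and z of pry_tool_2 in the frame of tool_tray between -0.002 and 0.032 m and x of marker_2 in the frame of marker_tray between -0.045 and 0.045 m and y of marker_2 in the frame of marker_tray between -0.05 and 0.05 m and x of pry_tool_2 in the frame of tool_tray between -0.045 and 0.045 m and y of pry_tool_2 in the frame of tool_tray between -0.05 and 0.05 m and value of joint nut between 1.3108 and 1.8308 rad and velocity of joint nut between -0.1 and 0.1 rad/s and contact force between nut and the fingers above 3 N and horizontal distance between the grasp point and nut_grip below 0.02 m); the arm keeps its last pose, push and grip.
It fails at once if the jar, phone or dish is moved more than 30 mm (distance of any of alcohol_jar, phone, cap_dish from where it was at the start of the episode above 0.03 m).
It also fails if it takes over 72 s, if anything falls off the work surface, if the arm or the gripper's body presses on something with over 40 N, if the wrist force passes 120 N, or if a joint passes its speed limit or range.

## Robot

A 6-joint arm with a two-finger parallel gripper is mounted at the origin on the work surface. World frame = base frame: x ahead of the robot, y to its left, z up, the work surface at z = 0. Lengths are in m, angles in rad, forces in N, time in s.
With the tool pointing down it reaches from about 0.225 to 0.875 m from the base axis. Payload 3.4 kg.
Tool frame: the origin (TCP) lies at the very end of the fingers, on their centre line; the grasp point (between the pads) lies 19 mm behind it; z points along the fingers, y is the line along which they close (so a half turn about z gives the same grasp; the last joint's range is limited). The gripper opens to 85 mm and grips with 20 to 120 N. Pads are 22 mm wide; open, the fingers measure 114 mm over their backs; the gripper's body (76 mm by 85 mm) begins 54 mm behind the grasp point. The pads swing forward as they close: fully open they stand 13 mm farther back than shut.
Start: joints at [-1.294, 0.276, 1.505, -0, 1.361, -0.121], TCP at [0.223, -0.53, 0.231] pointing down, gripper open.
Joint ranges: [-2.89, 2.89], [-0.75, 2.08], [0.22, 2.7], [-1.18, 4.32], [0.11, 2.71], [-2.7, 2.7]. Speed limits (rad/s): [2.57, 2.57, 3.14, 3.14, 3.14, 3.14].

## Interface

Orientations are given as a unit quaternion [w, x, y, z].
In Python, from rig import manip gives the robot as it stands. The module is installed in compiled form; this text tells all that it offers.
- The arm moves only by the tool play_rows, never from a script. Its argument "motion" is a list of rows, each a list of 5 numbers: the shift along the tool's x, y, z in units of 40 mm (1.0 is 40 mm), then the turn about the tool's z in units of 10 degrees (1.0 is 10 degrees), then the finger opening in mm, from 0 to 85.4. A call has 1 to 5 rows; each row is the pose to reach, as a shift and turn from the pose commanded when the call began, along the tool's axes at that moment; what a row does not reach only later rows make up. A row lasts 1/8 s, in which the tool goes at most 62.5 mm and 10.7 degrees, less where a joint would pass 70% of its speed; a pose out of reach is approached as far as the arm can. A call with a gripper value outside its range is refused whole. The fingers move at their own pace and stop on an object; "newtons" is the grip in N (left out, the last holds). Time passes only in rows, so rows that repeat a pose let the fingers close. It gives the time, the measured TCP pose, the force, the opening and the grip force at its end, in the units of the state.
- manip.get_state(): the state, without advancing time (a new reading comes with each control period).
- manip.get_image(name): name is "side" or "top"; returns a dict with "img" (400x640x3 uint8, red, green, blue), "range_z" (400x640 float32, m along the optical axis (not along the pixel's ray), 0 where there is no reading), "fx", "fy", "cx", "cy" (pixels), "R" (3x3) and "t" (3): a world point X has camera coordinates R X + t. Camera axes: x right, y down, z forward; pixel columns grow to the right and rows downward; lengths in m; the calibration is good to about 2 mm. A picture is of the moment at which its call begins.
- manip.sign_off(): hands the job in; it is judged then, once.
The state is a dict: "clock": time; "qpos": joint angles; "qd": joint speeds; "effort": joint torques, N m; "position": TCP position; "ee_rot": TCP orientation; "contact_force": force on the tool from outside, world axes, zero at the start; "moment": the same for the moment, N m; "width": finger opening in m; "gripper_force": force on a finger pad.
Only numpy, scipy, OpenCV 4.12 (cv2) and the standard library are available. Lean on these libraries where they do the work, as an engineer would, in place of code of your own. Each camera call takes 0.05 s, during which the arm holds its last target. There are 200 camera calls.

## Working session

There is one attempt and no reset: what is moved stays moved. The work goes in short steps, Python scripts to look and compute and a tool call to move; the robot and the scene stay as the last step left them, time stands still between calls to the robot, and variables do not carry over. Pictures are saved under pics/ and viewed, at most 10 in all, crops included, and the job is handed in when it is done.

Besides the shell and the picture viewer there is one more tool, called after "Emit:" in YAML: its name, and indented under it one key for each argument. play_rows: Moves the arm, as the interface text tells. Its arguments: {"type":"object","properties":{"motion":{"type":"array","items":{"type":"array","items":{"type":"number"}}},"newtons":{"type":"number"}},"required":["motion"]}

```bash
mkdir -p pics; python3 - <<'E'
from rig import manip
import cv2,numpy as np
s=manip.get_state();print(s)
for n in("top","side"):
    d=manip.get_image(n);cv2.imwrite(f"pics/{n}0.png",d["img"][:,:,::-1]);np.savez(f"{n}0.npz",**d)
    print(n,d["fx"],d["fy"],d["cx"],d["cy"],d["R"],d["t"])
E
```

```text
{'clock': 0.0, 'qpos': array([-1.29401503e+00,  2.76593227e-01,  1.50615778e+00, -1.46976490e-05,
        1.36071597e+00, -1.21004914e-01]), 'qd': array([ 0.00038433,  0.00174329, -0.00071943, -0.00034725,  0.00065434,
        0.0007321 ]), 'effort': array([-2.83913096e-04, -4.16776299e+01, -2.45809740e+01, -9.99442977e-05,
        1.11137959e-02, -2.36894024e-06]), 'position': array([ 0.22257931, -0.52957885,  0.23043091]), 'ee_rot': array([-9.33761337e-04,  9.80285149e-01,  1.97585800e-01, -8.00840767e-05]), 'contact_force': array([1.12698896, 0.16081945, 0.25837881]), 'moment': array([0.00329935, 0.03436687, 0.03115256]), 'gripper_force': 0.0, 'width': 0.08556548926424082}
top 411.3545727310944 411.3545727310944 317.5985543590911 196.62296017859742 [[ 0.01654517 -0.9998291   0.00824744]
 [-0.99013724 -0.01753138 -0.13899965]
 [ 0.13912049 -0.00586632 -0.99025809]] [-0.08960661  0.48862065  1.43248909]
side 437.39265846095657 437.39265846095657 314.3726029626826 202.23820054927472 [[-0.96672214 -0.25582248  0.00177587]
 [-0.12194891  0.45470574 -0.88225345]
 [ 0.22489277 -0.85311051 -0.47077139]] [0.46747916 0.16926396 1.15316257]
```

View pics/top0.png

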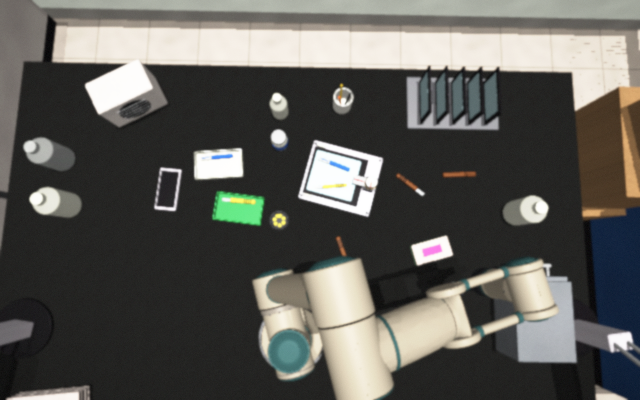

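View pics/side0.png

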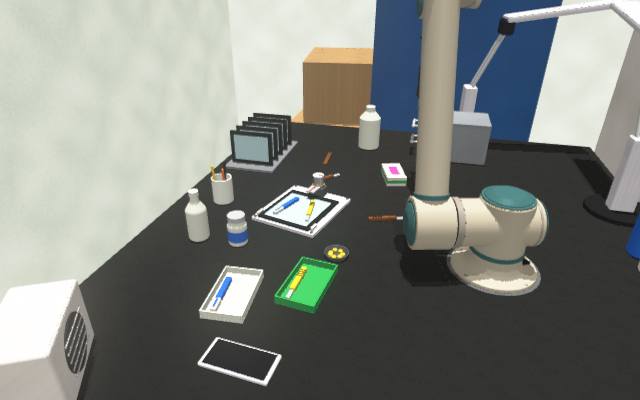

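Top view: fixture around (341,178), marker (338,165), pry tool (333,186), nut (371,183), white tray (218,164), green tray (238,208), dish (279,220), jar (279,140), phone (168,189). I'll zoom and measure.

```bash
cat > h.py <<'E'
import numpy as np,cv2
def ray(d,u,v,z):
    R,t=d["R"],d["t"]; c=-R.T@t
    r=R.T@np.array([(u-d["cx"])/d["fx"],(v-d["cy"])/d["fy"],1]); return c+r*(z-c[2])/r[2]
def proj(d,X):
    p=d["R"]@X+d["t"]; return d["fx"]*p[0]/p[2]+d["cx"],d["fy"]*p[1]/p[2]+d["cy"]
def blobs(d,lo,hi,z,amin=8,box=None):
    """colour blobs in HSV -> (area, px centroid, world centre, long axis deg, length, width)"""
    m=cv2.inRange(cv2.cvtColor(np.ascontiguousarray(d["img"]),cv2.COLOR_RGB2HSV),lo,hi)
    if box: k=np.zeros_like(m);k[box[1]:box[3],box[0]:box[2]]=255;m&=k
    n,l,st,c=cv2.connectedComponentsWithStats(m)
    for i in range(1,n):
        if st[i,4]<amin: continue
        ys,xs=np.where(l==i); P=np.array([ray(d,x,y,z)[:2] for x,y in zip(xs,ys)])
        w,V=np.linalg.eigh(np.cov(P.T)); a=V[:,1]
        (cx,cy),wh,_=cv2.minAreaRect((P*1000).astype(np.float32))
        print(st[i,4],c[i].round(1),P.mean(0).round(4),"rect",round(cx),round(cy),"ang",np.degrees(np.arctan2(a[1],a[0])).round(1),np.round(wh))
E
python3 - <<'E'
from h import *
d=dict(np.load("top0.npz"));s=dict(np.load("side0.npz"))
a=cv2.resize(d["img"][125:235,150:400],(800,352),interpolation=cv2.INTER_CUBIC)
b=cv2.resize(s["img"][165:245,240:360],(800,533),interpolation=cv2.INTER_CUBIC)[:248+285]
cv2.imwrite("pics/c1.png",a[:,:,::-1]);cv2.imwrite("pics/c2.png",b[:,:,::-1])
B=(150,125,400,235);S=(190,170,400,330)
for n,lo,hi,z in(("blue",(100,120,80),(125,255,255),.032),("yel",(20,120,120),(33,255,255),.032),("green",(50,100,60),(75,255,255),.022),("white",(0,0,150),(179,60,255),.022)):
    print(n);blobs(d,lo,hi,z,8,B);print("side");blobs(s,lo,hi,z,12,S)
E
```

```text
blue
19 [281.7 147.6] [0.6677 0.0519] rect 669 51 ang 111.4 [11. 42.]
55 [221.4 156.4] [0.6312 0.2688] rect 631 269 ang 96.5 [10. 69.]
61 [339.3 165.8] [ 0.6042 -0.1578] rect 605 -157 ang 69.2 [71. 11.]
side
69 [290.3 202.1] [ 0.6029 -0.15  ] rect 604 -149 ang 72.0 [83. 19.]
180 [237.7 236.7] [0.6826 0.0841] rect 683 83 ang -144.8 [54. 60.]
139 [223.7 287.1] [0.6256 0.2953] rect 626 295 ang 97.5 [16. 77.]
12 [214.8 301.7] [0.6227 0.3476] rect 622 348 ang 94.0 [ 3. 21.]
yel
16 [338.8 185.4] [ 0.5325 -0.1564] rect 532 -159 ang 94.9 [ 4. 32.]
8 [327.5 186.1] [ 0.5291 -0.1161] rect 529 -116 ang 95.9 [ 3. 25.]
90 [242.  200.6] [0.4714 0.1876] rect 472 186 ang 85.9 [83. 15.]
85 [278.7 219.7] [0.4055 0.055 ] rect 404 54 ang -172.8 [43. 42.]
side
23 [213.3 174.3] [ 0.9383 -0.2821] rect 938 -281 ang 121.4 [ 8. 83.]
60 [310.3 207.1] [ 0.5322 -0.1343] rect 533 -136 ang 96.0 [13. 93.]
56 [332.1 252.7] [0.4111 0.0922] rect 412 90 ang 91.7 [20. 43.]
47 [340.6 253.3] [0.3887 0.0892] rect 388 88 ang 101.4 [18. 38.]
151 [298. 278.] [0.4669 0.2172] rect 467 217 ang 86.7 [92. 16.]
green
1343 [238.1 209
[... 813 characters left out ...]
7 [52. 89.]
531 [222.  188.8] [ 0.8667 -0.2016] rect 875 -211 ang 117.4 [ 72. 247.]
52 [317.8 174.7] [ 0.5762 -0.3986] rect 576 -401 ang 98.8 [37. 44.]
993 [305.8 211.2] [ 0.5445 -0.1281] rect 557 -157 ang 84.4 [305. 225.]
26 [393.  184.5] [ 0.2996 -0.3866] rect 300 -387 ang -164.0 [44.  8.]
1056 [297.7 209.7] [ 0.5712 -0.1263] rect 573 -136 ang 69.6 [168. 153.]
139 [235.5 214.5] [ 0.7478 -0.0461] rect 748 -47 ang 112.2 [52. 58.]
175 [236.4 227.1] [0.7146 0.0226] rect 713 25 ang 112.1 [56. 60.]
39 [237.4 243.7] [0.6758 0.1034] rect 675 103 ang -156.3 [44. 22.]
2058 [232.1 294.7] [0.6015 0.302 ] rect 605 293 ang 95.6 [108. 194.]
36 [289.1 293.4] [0.4743 0.2661] rect 474 266 ang 88.2 [30. 10.]
```

View pics/c1.png

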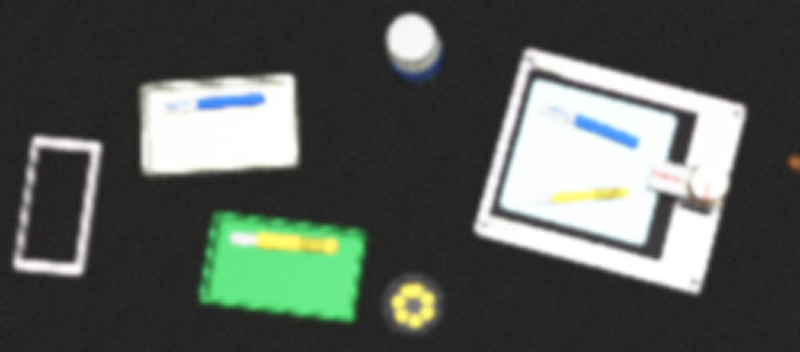

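View pics/c2.png

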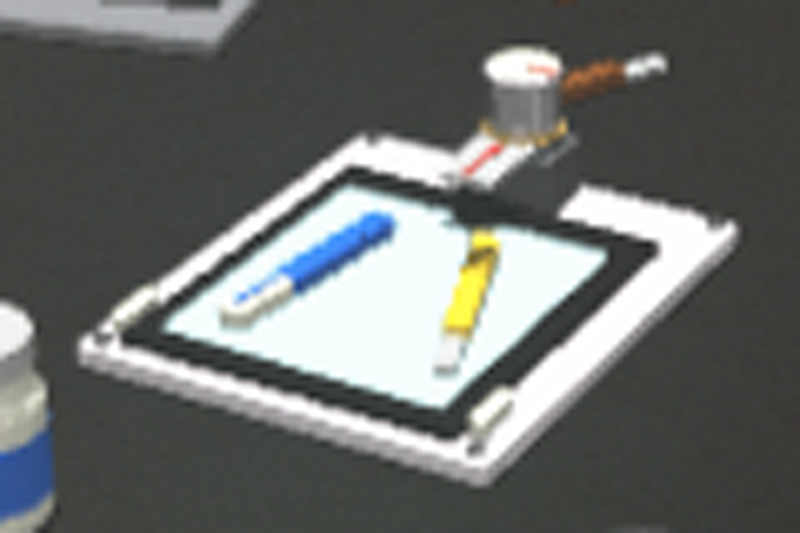

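Pictures agree: marker's cap points left (+y), pry tip also towards +y. The nut's red pointer points about towards −x, about 100–120° past the arm's line. Tray spare sides are on the −x side, towards the robot.

```bash
cat > go.py <<'E'
import sys,numpy as np
from rig import manip
def yaw(q): w,x,y,z=q; return np.degrees(np.arctan2(2*(x*y+w*z),1-2*(y*y+z*z)))
s=manip.get_state();p=s["position"];Y=yaw(s["ee_rot"])
print("t",round(s["clock"],2),"pos",p.round(4),"yaw",Y.round(2),"q6",np.degrees(s["qpos"][5]).round(1),"w",round(s["width"],4),"gf",round(s["gripper_force"],1),"F",s["contact_force"].round(1))
if len(sys.argv)>1:
    a=[float(v) for v in sys.argv[1:]]
    d=np.array(a[:3])-p;c,n=np.cos(np.radians(Y)),np.sin(np.radians(Y))
    r=(Y-a[3]+90)%180-90
    print("units",np.round([(c*d[0]+n*d[1])/.04,(n*d[0]-c*d[1])/.04,-d[2]/.04,r/10],3))
E
python3 go.py .611 -.138 .12 69.2
python3 - <<'E'
from h import *
d=dict(np.load("top0.npz"))
print("cam",-d["R"].T@d["t"])
for n,u,v,z in(("mk cap tip",319.7,158.4,.032),("mk end",349,169.7,.032),("pry L",150+553/3.2,125+201/3.2,.032),("pry R",150+629/3.2,125+190/3.2,.032),("nut top",150+706/3.2,125+182/3.2,.085),
 ("fx",150+527/3.2,125+50/3.2,.012),("fx",150+744/3.2,125+104/3.2,.012),("fx",150+700/3.2,125+292/3.2,.012),("fx",150+476/3.2,125+235/3.2,.012)):
    print(n,ray(d,u-.5,v-.5,z).round(4))
E
```

```text
t 0.1 pos [ 0.2226 -0.5297  0.2305] yaw 22.79 q6 -6.9 w 0.0855 gf 0.0 F [ 0.1  1.  -0.3]
units [12.745 -5.266  2.763 -4.641]
cam [ 0.28599547 -0.07262166  1.48719103]
mk cap tip [ 0.6321 -0.0847  0.032 ]
mk end [ 0.5923 -0.1911  0.032 ]
pry L [ 0.5244 -0.0976  0.032 ]
pry R [ 0.5385 -0.1827  0.032 ]
nut top [ 0.5395 -0.262   0.085 ]
fx [ 0.7036 -0.0653  0.012 ]
fx [ 0.6445 -0.3156  0.012 ]
fx [ 0.4269 -0.2649  0.012 ]
fx [ 0.4872 -0.0114  0.012 ]
```

Emit:
play_rows:
  motion:
    - [12.75,-5.27,2.5,-4.64,60]
    - [12.75,-5.27,2.5,-4.64,60]
    - [12.75,-5.27,2.5,-4.64,60]
    - [12.75,-5.27,2.5,-4.64,60]
    - [12.75,-5.27,2.5,-4.64,60]

```text
clock: 0.72
position: [0.4402, -0.3102, 0.175]
ee_rot: [-0.0, 0.822, 0.569, -0.0]
contact_force: [0.5, -2.0, -0.3]
width: 0.0599
gripper_force: 0.0
```

```bash
python3 go.py .612 -.138 .12 69.2
```

```text
t 0.72 pos [ 0.4402 -0.3102  0.175 ] yaw 69.33 q6 -21.9 w 0.0599 gf 0.0 F [ 0.5 -2.  -0.3]
units [5.543 2.498 1.375 0.013]
```

Emit:
play_rows:
  motion:
    - [5.54,2.5,0,0,50]
    - [5.54,2.5,1.2,0,50]
    - [5.54,2.5,1.4,0,50]
    - [5.54,2.5,1.4,0,50]
    - [5.54,2.5,1.4,0,50]

```text
clock: 1.35
position: [0.6126, -0.1364, 0.117]
ee_rot: [-0.002, 0.822, 0.57, -0.001]
contact_force: [-0.1, -0.3, 0.3]
width: 0.0502
gripper_force: 0.0
```

```bash
python3 go.py .612 -.138 .022 69.2
```

```text
t 1.35 pos [ 0.6126 -0.1364  0.117 ] yaw 69.47 q6 1.6 w 0.0502 gf 0.0 F [-0.1 -0.3  0.3]
units [-4.200e-02  1.000e-03  2.374e+00  2.700e-02]
```

Emit:
play_rows:
  motion:
    - [-0.03,0,1.2,0,45]
    - [-0.03,0,2.36,0,40]
    - [-0.03,0,2.36,0,40]
    - [-0.03,0,2.36,0,10]
    - [-0.03,0,2.36,0,10]
  newtons: 30

```text
clock: 1.98
position: [0.6121, -0.1421, 0.0274]
ee_rot: [0.001, 0.823, 0.568, 0.001]
contact_force: [0.2, 1.0, -0.6]
width: 0.0145
gripper_force: 31.0
```

Emit:
play_rows:
  motion:
    - [0,0,0,0,10]
    - [0,0,0,0,10]
    - [0,0,-1.0,0,10]
    - [0,0,-2.2,0,10]
    - [0,0,-2.2,0,10]

```text
clock: 2.6
position: [0.614, -0.1422, 0.1181]
ee_rot: [0.004, 0.823, 0.568, 0.003]
contact_force: [0.3, -0.5, -1.0]
width: 0.0147
gripper_force: 31.0
```

```bash
python3 go.py .597 .284 .10 94.6; python3 - <<'E'
from h import *
from rig import manip
d=manip.get_image("side");cv2.imwrite("pics/g1.png",cv2.resize(d["img"][120:270,220:420],(800,600),interpolation=cv2.INTER_CUBIC)[:,:,::-1])
E
```

```text
t 2.6 pos [ 0.614  -0.1422  0.1181] yaw 69.2 q6 1.4 w 0.0147 gf 31.0 F [ 0.3 -0.5 -1. ]
units [ 9.809 -4.181  0.454 -2.54 ]
```

View pics/g1.png

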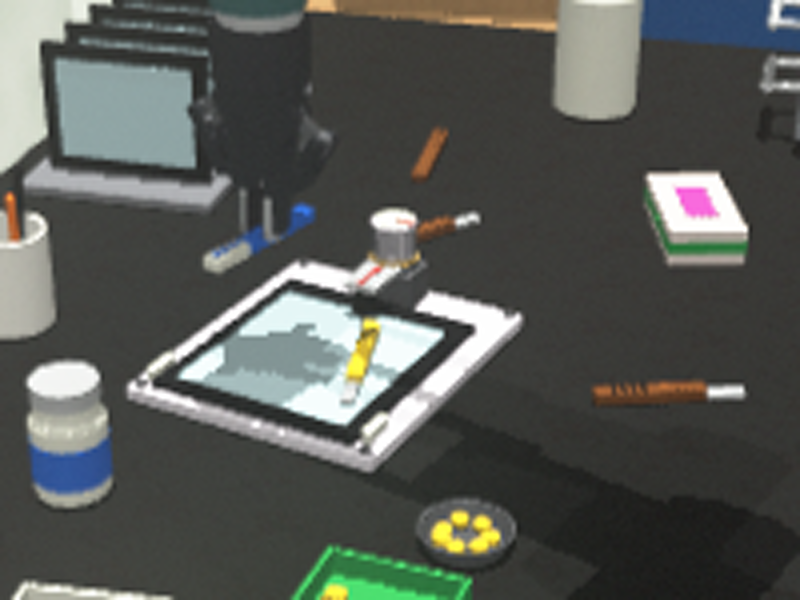

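The marker is gripped near its middle and lifted. Carrying it to the white tray.

Emit:
play_rows:
  motion:
    - [9.81,-4.18,-0.3,0,10]
    - [9.81,-4.18,-0.3,0,10]
    - [9.81,-4.18,-0.3,-1,10]
    - [9.81,-4.18,-0.3,-2,10]
    - [9.81,-4.18,-0.3,-2.54,10]

```text
clock: 3.28
position: [0.5972, 0.1726, 0.1204]
ee_rot: [-0.001, 0.677, 0.736, -0.001]
contact_force: [1.2, 0.7, -0.7]
width: 0.0147
gripper_force: 31.0
```

```bash
python3 go.py .597 .284 .1 94.6
```

```text
t 3.27 pos [0.5972 0.1726 0.1204] yaw 94.79 q6 4.9 w 0.0147 gf 31.0 F [ 1.2  0.7 -0.7]
units [2.776 0.228 0.51  0.019]
```

Emit:
play_rows:
  motion:
    - [2.78,0.23,0,0,10]
    - [2.78,0.23,0.5,0,10]
    - [2.78,0.23,1.2,0,10]
    - [2.78,0.23,1.2,0,10]
    - [2.78,0.23,1.2,0,10]

```text
clock: 3.9
position: [0.5988, 0.2819, 0.0738]
ee_rot: [-0.0, 0.678, 0.735, -0.0]
contact_force: [0.4, -0.1, -0.8]
width: 0.0149
gripper_force: 31.0
```

```bash
python3 go.py .597 .284 .011 94.6; python3 - <<'E'
from h import *
from rig import manip
d=manip.get_image("top")
print("blue");blobs(d,(100,120,80),(125,255,255),.05,8,(150,125,260,235))
print("wh");blobs(d,(0,0,150),(179,60,255),.022,100,(180,130,260,235))
cv2.imwrite("pics/p1.png",cv2.resize(d["img"][130:230,180:300],(720,600),interpolation=cv2.INTER_CUBIC)[:,:,::-1])
E
```

```text
t 3.9 pos [0.5988 0.2819 0.0738] yaw 94.56 q6 14.6 w 0.0149 gf 31.0 F [ 0.4 -0.1 -0.8]
units [ 0.057 -0.042  1.57  -0.004]
blue
45 [223.4 156.2] [0.6278 0.2577] rect 627 257 ang 95.1 [11. 53.]
54 [222.5 162.4] [0.6049 0.2597] rect 605 260 ang 90.9 [11. 46.]
wh
250 [188.6 135.8] [0.7085 0.3951] rect 704 388 ang 112.6 [57. 77.]
171 [203.1 150.7] [0.6537 0.3389] rect 655 339 ang -167.4 [95. 25.]
552 [231.1 163.6] [0.6076 0.2347] rect 613 243 ang 170.0 [104.  98.]
1480 [194.  194.7] [0.4914 0.3624] rect 502 354 ang 177.0 [220. 118.]
269 [193.7 229.9] [0.3648 0.3562] rect 366 353 ang 88.3 [ 32. 104.]
```

View pics/p1.png

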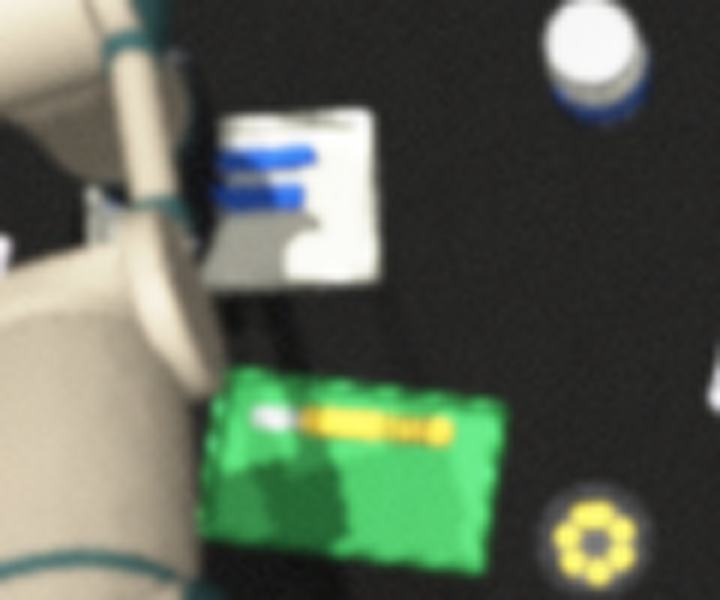

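Picture: the held marker (about 260,197 in the crop) hangs parallel to and in front of marker_2 (265,157), inside the tray outline. Lowering.

Emit:
play_rows:
  motion:
    - [0.05,-0.09,0.8,0,10]
    - [0.05,-0.09,1.3,0,10]
    - [0.05,-0.09,1.52,0,10]
    - [0.05,-0.09,1.52,0,10]
    - [0.05,-0.09,1.52,0,10]

```text
clock: 4.58
position: [0.5962, 0.2842, 0.0144]
ee_rot: [0.001, 0.678, 0.735, 0.001]
contact_force: [-0.5, -0.2, 0.3]
width: 0.0146
gripper_force: 31.0
```

Emit:
play_rows:
  motion:
    - [0,0,0,0,26]
    - [0,0,0,0,26]
    - [0,0,-0.3,0,26]
    - [0,0,-1.5,0,26]
    - [0,0,-2.6,0,40]

```text
clock: 5.2
position: [0.5953, 0.2842, 0.1191]
ee_rot: [0.0, 0.678, 0.735, 0.0]
contact_force: [-0.0, 0.0, -0.3]
width: 0.0399
gripper_force: 0.0
```

```bash
python3 go.py .530 -.130 .11 97
```

```text
t 5.2 pos [0.5953 0.2842 0.1191] yaw 94.6 q6 14.9 w 0.0399 gf 0.0 F [-0.   0.  -0.3]
units [-10.192  -2.456   0.227  -0.24 ]
```

Emit:
play_rows:
  motion:
    - [-10.2,-2.46,0,-0.24,50]
    - [-10.2,-2.46,0,-0.24,50]
    - [-10.2,-2.46,0,-0.24,50]
    - [-10.2,-2.46,0,-0.24,50]
    - [-10.2,-2.46,0,-0.24,50]

```text
clock: 5.82
position: [0.5464, -0.0264, 0.1184]
ee_rot: [0.001, 0.662, 0.749, 0.001]
contact_force: [0.8, -1.1, -0.5]
width: 0.0497
gripper_force: 0.0
```

```bash
python3 go.py .530 -.130 .11 97;python3 - <<'E'
from h import *
from rig import manip
d=manip.get_image("top")
print("blue");blobs(d,(100,120,80),(125,255,255),.016,8,(150,125,260,235))
print("yel");blobs(d,(20,70,120),(33,255,255),.032,8,(300,125,400,235))
E
```

```text
t 5.83 pos [ 0.5464 -0.0264  0.1184] yaw 97.02 q6 -17.1 w 0.0497 gf 0.0 F [ 0.8 -1.1 -0.5]
units [-2.52e+00 -7.23e-01  2.10e-01  2.00e-03]
blue
55 [221.4 156.4] [0.635  0.2726] rect 635 272 ang 96.5 [10. 70.]
55 [222.5 167.3] [0.5943 0.2665] rect 594 267 ang 95.3 [10. 69.]
yel
66 [333.7 185.5] [ 0.5319 -0.1383] rect 532 -138 ang 95.2 [10. 83.]
```

Marker lies in the white tray, parallel to marker_2. Pry handle at (0.532, −0.138), 95–97°.

Emit:
play_rows:
  motion:
    - [-2.52,-0.71,0,0.1,40]
    - [-2.52,-0.71,0,0.1,40]
    - [-2.52,-0.71,1.2,0.1,40]
    - [-2.52,-0.71,2.35,0.1,40]
    - [-2.52,-0.71,2.35,0.1,40]

```text
clock: 6.5
position: [0.5295, -0.1277, 0.0217]
ee_rot: [-0.002, 0.669, 0.743, -0.001]
contact_force: [0.3, -0.1, 0.4]
width: 0.04
gripper_force: 0.0
```

```bash
python3 go.py .531 -.130 .022 96
```

```text
t 6.5 pos [ 0.5295 -0.1277  0.0217] yaw 95.96 q6 -26.8 w 0.04 gf 0.0 F [ 0.3 -0.1  0.4]
units [-0.061  0.033 -0.007 -0.004]
```

Emit:
play_rows:
  motion:
    - [0,0.03,0,0,8]
    - [0,0.03,0,0,8]
    - [0,0.03,0,0,8]
    - [0,0.03,-1.2,0,8]
    - [0,0.03,-2.5,0,8]

```text
clock: 7.12
position: [0.5309, -0.1276, 0.124]
ee_rot: [-0.001, 0.669, 0.743, -0.0]
contact_force: [0.5, -0.8, -0.6]
width: 0.0129
gripper_force: 30.9
```

```bash
python3 go.py .4345 .2065 .12 83.8
```

```text
t 7.12 pos [ 0.5309 -0.1276  0.124 ] yaw 96.0 q6 -26.8 w 0.0129 gf 30.9 F [ 0.5 -0.8 -0.6]
units [ 8.558 -1.525  0.101  1.22 ]
```

Emit:
play_rows:
  motion:
    - [8.45,-1.52,0,1.22,8]
    - [8.45,-1.52,0,1.22,8]
    - [8.45,-1.52,0,1.22,8]
    - [8.45,-1.52,0,1.22,8]
    - [8.45,-1.52,0,1.22,8]

```text
clock: 7.75
position: [0.4445, 0.1718, 0.1238]
ee_rot: [0.0, 0.744, 0.668, 0.001]
contact_force: [0.9, -0.3, -0.6]
width: 0.0133
gripper_force: 30.9
```

```bash
python3 go.py .4335 .202 .060 83.8
```

```text
t 7.75 pos [0.4445 0.1718 0.1238] yaw 83.78 q6 19.0 w 0.0133 gf 30.9 F [ 0.9 -0.3 -0.6]
units [ 0.72  -0.355  1.596 -0.002]
```

Emit:
play_rows:
  motion:
    - [0.72,-0.35,0,0,8]
    - [0.72,-0.35,0.6,0,8]
    - [0.72,-0.35,1.4,0,8]
    - [0.72,-0.35,1.4,0,8]
    - [0.72,-0.35,1.4,0,8]

```text
clock: 8.38
position: [0.4351, 0.2003, 0.0681]
ee_rot: [0.0, 0.744, 0.668, 0.001]
contact_force: [0.6, -0.1, -0.8]
width: 0.0126
gripper_force: 30.9
```

```bash
python3 go.py .434 .202 .011 83.8;python3 - <<'E'
from h import *
from rig import manip
d=manip.get_image("side")
print("yel");blobs(d,(20,120,120),(33,255,255),.07,8,(230,230,345,330))
cv2.imwrite("pics/p2.png",cv2.resize(d["img"][210:330,190:350],(800,600),interpolation=cv2.INTER_CUBIC)[:,:,::-1])
E
```

```text
t 8.38 pos [0.4351 0.2003 0.0681] yaw 83.79 q6 22.6 w 0.0126 gf 30.9 F [ 0.6 -0.1 -0.8]
units [ 3.900e-02 -3.100e-02  1.427e+00 -1.000e-03]
yel
57 [332.  252.6] [0.3998 0.1458] rect 401 144 ang 92.6 [19. 40.]
47 [340.6 253.3] [0.3786 0.1432] rect 378 142 ang 101.4 [17. 36.]
210 [301.7 274.4] [0.4478 0.2486] rect 447 243 ang 79.4 [126.  26.]
```

View pics/p2.png

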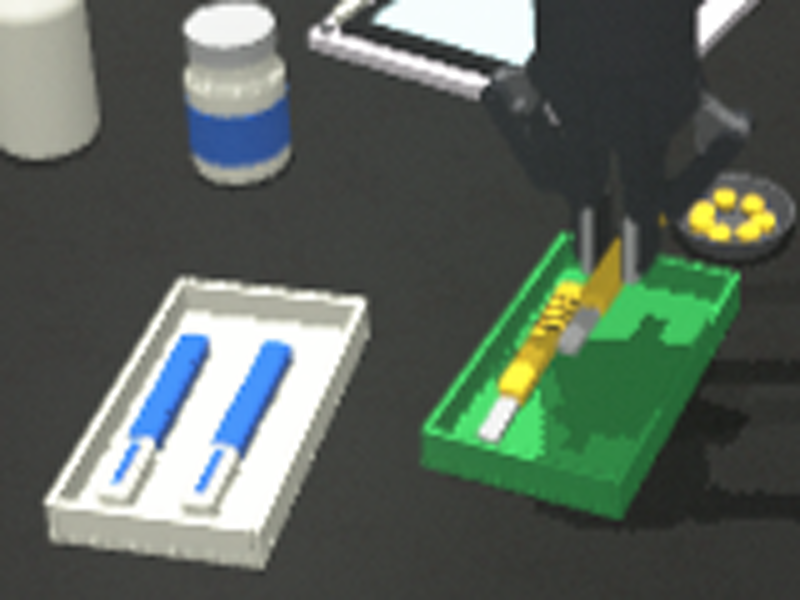

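Both markers lie flat in the white tray. The pry tool is held over the free side of the green tray, at about (600,300) in the crop. Lowering and releasing.

Emit:
play_rows:
  motion:
    - [0.03,-0.03,0.7,0,8]
    - [0.03,-0.03,1.2,0,8]
    - [0.03,-0.03,1.4,0,8]
    - [0.03,-0.03,1.4,0,8]
    - [0.03,-0.03,1.4,0,8]

```text
clock: 9.05
position: [0.4343, 0.2017, 0.0121]
ee_rot: [0.0, 0.744, 0.668, 0.001]
contact_force: [0.1, -0.6, -0.5]
width: 0.0127
gripper_force: 30.9
```

Emit:
play_rows:
  motion:
    - [0,0,0,0,25]
    - [0,0,0,0,25]
    - [0,0,-0.3,0,25]
    - [0,0,-1.5,0,25]
    - [0,0,-3,0,40]

```text
clock: 9.68
position: [0.4325, 0.2012, 0.1323]
ee_rot: [-0.0, 0.744, 0.668, -0.001]
contact_force: [2.0, 0.5, -0.2]
width: 0.0397
gripper_force: 0.0
```

```bash
python3 go.py .541 -.266 .16 133.8
```

```text
t 9.68 pos [0.4325 0.2012 0.1323] yaw 83.79 q6 22.8 w 0.0397 gf 0.0 F [ 2.   0.5 -0.2]
units [-11.319   3.96   -0.692  -5.001]
```

Emit:
play_rows:
  motion:
    - [-11.32,3.96,-0.7,-5,64]
    - [-11.32,3.96,-0.7,-5,64]
    - [-11.32,3.96,-0.7,-5,64]
    - [-11.32,3.96,-0.7,-5,64]
    - [-11.32,3.96,-0.7,-5,64]

```text
clock: 10.3
position: [0.4968, -0.0651, 0.1483]
ee_rot: [0.001, 0.415, 0.91, 0.0]
contact_force: [0.4, 0.6, -0.1]
width: 0.064
gripper_force: 0.0
```

```bash
python3 go.py .541 -.266 .12 133.8;python3 - <<'E'
from h import *
from rig import manip
d=manip.get_image("top");s=manip.get_image("side")
print("blue");blobs(d,(100,120,80),(125,255,255),.016,8,(150,125,260,235))
print("yel");blobs(d,(20,70,120),(33,255,255),.016,8,(200,180,265,235))
print("red top/side");R=((0,60,80),(12,255,255))
blobs(d,*R,.06,2,(340,165,390,200));blobs(s,*R,.085,2,(295,165,330,200))
a=cv2.resize(d["img"][130:230,180:300],(400,333));b=cv2.resize(s["img"][170:212,290:340],(400,336),interpolation=cv2.INTER_CUBIC)
cv2.imwrite("pics/p3.png",np.hstack([a,b[:333]])[:,:,::-1])
E
```

```text
t 10.3 pos [ 0.4968 -0.0651  0.1483] yaw 131.02 q6 -56.5 w 0.064 gf 0.0 F [ 0.4  0.6 -0.1]
units [-4.514 -2.462  0.707 -0.278]
blue
55 [221.4 156.4] [0.635  0.2726] rect 635 272 ang 96.5 [10. 70.]
56 [222.5 167.3] [0.5943 0.2666] rect 595 267 ang 95.3 [10. 69.]
yel
93 [241.7 200.6] [0.4735 0.1919] rect 474 191 ang 86.1 [87. 15.]
95 [241.7 212.2] [0.4314 0.19  ] rect 431 189 ang 84.0 [88. 14.]
red top/side
3 [321. 175.] [ 0.5309 -0.2647] rect 531 -265 ang -165.0 [7. 0.]
7 [312.4 187.9] [ 0.5333 -0.1636] rect 533 -162 ang 79.4 [31.  3.]
```

View pics/p3.png

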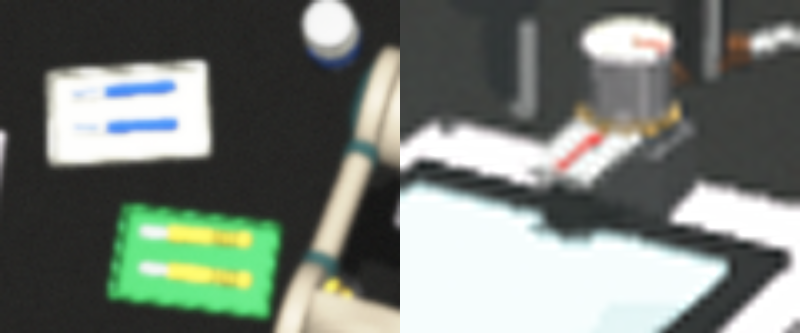

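Both pry tools lie in the green tray, both markers in the white one. The nut's pointer at about (650,43) points towards −x, about 105–118° from the line.

```bash
python3 - <<'E'
from h import *
s=dict(np.load("side0.npz"));d=dict(np.load("top0.npz"))
print(ray(s,318,174.6,.0855),ray(s,323.3,175.1,.0855))
hsv=cv2.cvtColor(d["img"],cv2.COLOR_RGB2HSV)
u,v=proj(d,np.array([.5414,-.2665,.0855]));print("pred top px",u,v); 
u,v=proj(s,np.array([.5414,-.2665,.0855]));print("pred side px",u,v)
b=s["img"][160:200,300:340]; g=cv2.cvtColor(b,cv2.COLOR_RGB2HSV)
m=((g[:,:,2]>190)&(g[:,:,1]<90)).astype(np.uint8); n,l,st,c=cv2.connectedComponentsWithStats(m)
for i in range(1,n):
  if st[i,4]>8: print(st[i],c[i]+[300,160])
E
python3 go.py .541 -.266 .11 133.8
```

```text
[ 0.54109706 -0.26411666  0.0855    ] [ 0.52305513 -0.26481246  0.0855    ]
pred top px 371.4496723637181 180.84330636579256
pred side px 318.0895805207449 174.30445694118893
[13 12 11  6 47] [318.06382979 174.76595745]
[ 0 25 20  8 84] [308.4047619  188.79761905]
[24 33 16  7 73] [331.75342466 196.43835616]
[ 0 35  9  5 31] [303.03225806 197.48387097]
t 10.4 pos [ 0.4988 -0.0689  0.1485] yaw 130.52 q6 -56.1 w 0.0638 gf 0.0 F [-0.3  0.2  0.7]
units [-4.432 -2.4    0.963 -0.328]
```

Emit:
play_rows:
  motion:
    - [-4.51,-2.46,0,-0.28,64]
    - [-4.51,-2.46,0,-0.28,64]
    - [-4.51,-2.46,0,-0.28,64]
    - [-4.51,-2.46,0.7,-0.28,64]
    - [-4.51,-2.46,0.7,-0.28,64]

```text
clock: 11.02
position: [0.5381, -0.2641, 0.1175]
ee_rot: [-0.002, 0.396, 0.918, 0.001]
contact_force: [-0.3, 0.7, -0.3]
width: 0.0641
gripper_force: 0.0
```

```bash
python3 go.py .541 -.266 .056 133.8
```

```text
t 11.03 pos [ 0.5381 -0.2641  0.1175] yaw 133.35 q6 -76.2 w 0.0641 gf 0.0 F [-0.3  0.7 -0.3]
units [-0.085  0.019  1.536 -0.045]
```

Emit:
play_rows:
  motion:
    - [-0.08,0.02,0.5,0,64]
    - [-0.08,0.02,1.1,0,64]
    - [-0.08,0.02,1.5,0,64]
    - [-0.08,0.02,1.5,0,60]
    - [-0.08,0.02,1.5,0,60]

```text
clock: 11.65
position: [0.5429, -0.266, 0.0602]
ee_rot: [0.001, 0.395, 0.919, -0.0]
contact_force: [0.3, 0.1, -0.2]
width: 0.0604
gripper_force: 0.0
```

Emit:
play_rows:
  motion:
    - [0,0,0,0,45]
    - [0,0,0,0,30]
    - [0,0,0,0,30]
    - [0,0,0,0,30]
  newtons: 40

```text
clock: 12.15
position: [0.5426, -0.2667, 0.0603]
ee_rot: [0.001, 0.395, 0.919, -0.0]
contact_force: [-1.5, -0.9, 5.6]
width: 0.0366
gripper_force: 39.7
```

```bash
python3 go.py .541 -.266 .056 133.8
```

```text
t 12.15 pos [ 0.5426 -0.2667  0.0603] yaw 133.49 q6 -76.2 w 0.0366 gf 39.7 F [-1.5 -0.9  5.6]
units [ 0.04  -0.017  0.108 -0.031]
```

Nut gripped with little side force. Turning clockwise.

Emit:
play_rows:
  motion:
    - [0,0,0,0.9,30]
    - [0,0,0.01,1.8,30]
    - [0,0,0.01,2.7,30]
    - [0,0,0.01,3.6,30]
    - [0,0,0.02,4.5,30]

```text
clock: 12.78
position: [0.5413, -0.2672, 0.0597]
ee_rot: [0.0, 0.718, 0.696, -0.001]
contact_force: [-5.0, -0.9, 9.7]
width: 0.0366
gripper_force: 40.0
```

Emit:
play_rows:
  motion:
    - [0,0,0,0.9,30]
    - [0,0,0.01,1.8,30]
    - [0,0,0.01,2.7,30]
    - [0,0,0.01,3.6,30]
    - [0,0,0.02,4.5,30]

```text
clock: 13.4
position: [0.5399, -0.2666, 0.0591]
ee_rot: [-0.0, 0.93, 0.369, -0.002]
contact_force: [-8.0, -0.1, 14.1]
width: 0.0365
gripper_force: 40.5
```

```bash
python3 go.py .541 -.266 .056 133.8; python3 -c "
from rig import manip
print(manip.get_state()['moment'])"
```

```text
t 13.4 pos [ 0.5399 -0.2666  0.0591] yaw 43.25 q6 14.1 w 0.0365 gf 40.5 F [-8.  -0.1 14.1]
units [2.900e-02 8.000e-03 7.800e-02 8.945e+00]
[0.00665847 1.30290413 0.14188901]
```

Emit:
play_rows:
  motion:
    - [0,0,0,0.5,30]
    - [0,0,0,1.0,30]
    - [0,0,0,1.5,30]
    - [0,0,0,1.5,30]

```text
clock: 13.9
position: [0.5432, -0.2644, 0.059]
ee_rot: [-0.001, 0.969, 0.246, 0.001]
contact_force: [0.3, 6.4, 8.7]
width: 0.0366
gripper_force: 40.3
```

```bash
python3 go.py; python3 -c "
from rig import manip
print(manip.get_state()['moment'])"
```

```text
t 13.9 pos [ 0.5432 -0.2644  0.059 ] yaw 28.46 q6 28.8 w 0.0366 gf 40.3 F [0.3 6.4 8.7]
[ 0.92437617 -0.05373021  0.19605301]
```

Emit:
play_rows:
  motion:
    - [0,0,0,0.4,30]
    - [0,0,0,0.8,30]
    - [0,0,0,1.2,30]
    - [0,0,0,1.2,30]

```text
clock: 14.4
position: [0.5416, -0.2652, 0.0587]
ee_rot: [-0.001, 0.99, 0.144, -0.001]
contact_force: [-2.4, 2.3, 8.4]
width: 0.037
gripper_force: 40.7
```

```bash
python3 go.py; python3 -c "
from rig import manip
print(manip.get_state()['moment'])"
```

```text
t 14.4 pos [ 0.5416 -0.2652  0.0587] yaw 16.61 q6 40.7 w 0.037 gf 40.7 F [-2.4  2.3  8.4]
[0.55025658 0.45454318 0.62539765]
```

Emit:
play_rows:
  motion:
    - [0,0,0,0.4,30]
    - [0,0,0,0.8,30]
    - [0,0,0,0.8,30]

```text
clock: 14.78
position: [0.542, -0.2652, 0.0585]
ee_rot: [-0.0, 0.997, 0.075, -0.0]
contact_force: [-1.9, 3.6, 6.6]
width: 0.0372
gripper_force: 40.8
```

```bash
python3 go.py; python3 - <<'E'
from h import *
from rig import manip
print(manip.get_state()['moment'])
s=manip.get_image("side");R=((0,60,80),(12,255,255))
blobs(s,*R,.085,2,(295,165,330,200))
cv2.imwrite("pics/n1.png",cv2.resize(s["img"][155:212,280:356],(800,600),interpolation=cv2.INTER_CUBIC)[:,:,::-1])
E
```

```text
t 14.78 pos [ 0.542  -0.2652  0.0585] yaw 8.59 q6 48.7 w 0.0372 gf 40.8 F [-1.9  3.6  6.6]
[0.54816982 0.24801662 0.58027009]
23 [326.9 176.8] [ 0.5086 -0.2561] rect 510 -258 ang 88.1 [16. 40.]
7 [312.1 188.3] [ 0.5334 -0.1604] rect 533 -159 ang 78.0 [24.  3.]
```

View pics/n1.png

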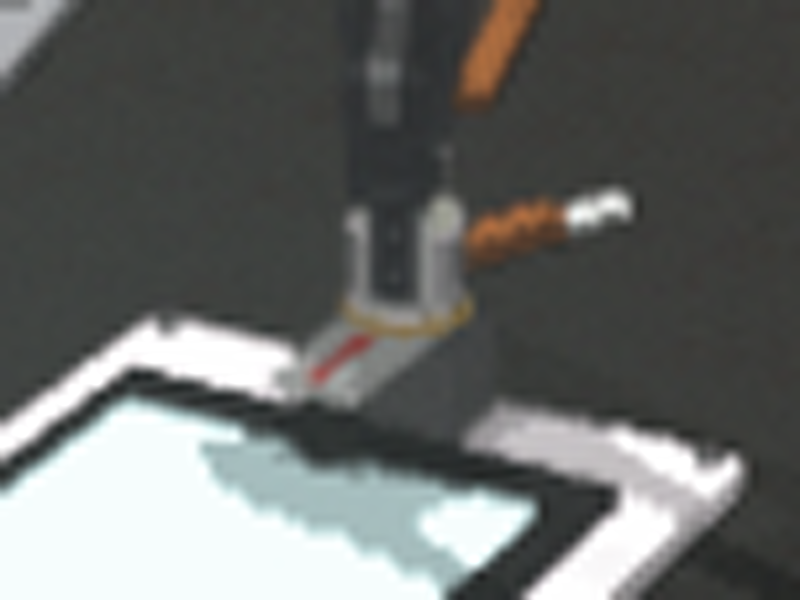

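The torque has levelled off at about 0.6 N m with the fingers slipping, after about 105–117° of turn, which matches the pointer: bottomed. The picture shows the fingers hiding the nut's top. Backing off 90°.

Emit:
play_rows:
  motion:
    - [0,0,0,-0.9,30]
    - [0,0,-0.01,-1.8,30]
    - [0,0,-0.01,-2.7,30]
    - [0,0,-0.01,-3.6,30]
    - [0,0,-0.02,-4.5,30]

```text
clock: 15.45
position: [0.5417, -0.2647, 0.059]
ee_rot: [-0.001, 0.892, 0.452, 0.0]
contact_force: [-2.1, 2.8, 4.9]
width: 0.0372
gripper_force: 40.7
```

Emit:
play_rows:
  motion:
    - [0,0,0,-0.9,30]
    - [0,0,-0.01,-1.8,30]
    - [0,0,-0.01,-2.7,30]
    - [0,0,-0.01,-3.6,30]
    - [0,0,-0.02,-4.6,30]

```text
clock: 16.08
position: [0.5412, -0.2646, 0.0596]
ee_rot: [-0.002, 0.644, 0.765, 0.0]
contact_force: [-2.8, 3.5, 4.8]
width: 0.0368
gripper_force: 40.7
```

Emit:
play_rows:
  motion:
    - [0,0,0,0,30]
    - [0,0,0,0,30]
    - [0,0,0,0,30]

```text
clock: 16.45
position: [0.5412, -0.2646, 0.0595]
ee_rot: [-0.002, 0.647, 0.762, 0.0]
contact_force: [-3.6, 4.5, 6.2]
width: 0.0368
gripper_force: 40.7
```

```bash
python3 go.py; python3 - <<'E'
from h import *
from rig import manip
print(manip.get_state()['moment'])
s=manip.get_image("side")
d=manip.get_image("top")
print("blue");blobs(d,(100,120,80),(125,255,255),.016,8,(150,125,260,235))
print("yel");blobs(d,(20,70,120),(33,255,255),.016,8,(200,180,300,235))
cv2.imwrite("pics/n2.png",cv2.resize(s["img"][155:212,280:356],(800,600),interpolation=cv2.INTER_CUBIC)[:,:,::-1])
E
```

```text
t 16.45 pos [ 0.5412 -0.2646  0.0595] yaw 99.36 q6 -42.1 w 0.0368 gf 40.7 F [-3.6  4.5  6.2]
[0.66999994 0.421178   0.02243827]
blue
55 [221.4 156.4] [0.635  0.2726] rect 635 272 ang 96.5 [10. 70.]
56 [222.5 167.3] [0.5943 0.2666] rect 595 267 ang 95.3 [10. 69.]
yel
96 [241.9 200.6] [0.4735 0.1911] rect 474 189 ang 85.7 [91. 15.]
68 [237.9 211.8] [0.4327 0.2035] rect 433 203 ang 83.2 [59. 14.]
```

View pics/n2.png

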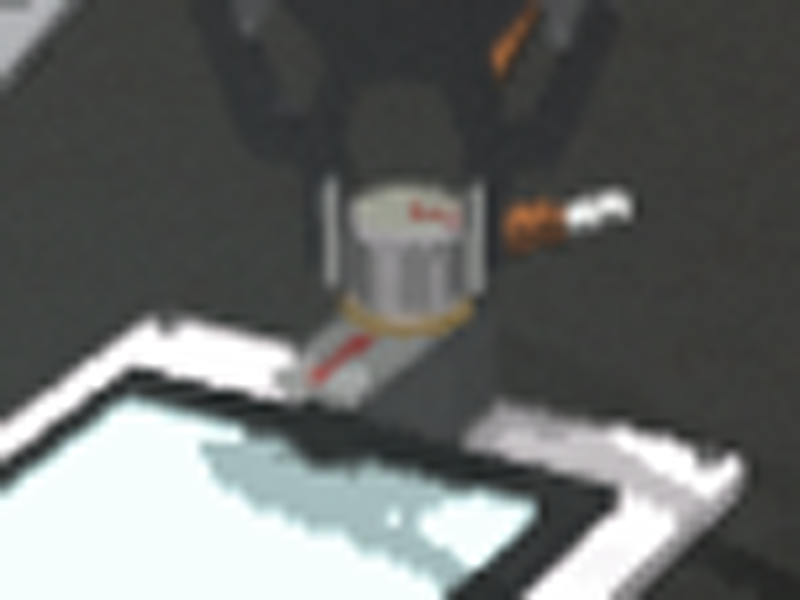

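The pointer is visible, from about (410,212) to (458,220). Measuring its angle against the starting picture.

```bash
python3 - <<'E'
from h import *
from rig import manip
def meas(s,C):
    g=s["img"].astype(float); red=np.clip(g[:,:,0]-(g[:,:,1]+g[:,:,2])/2-12,0,None)
    u0,v0=proj(s,C); P=[];W=[]
    for v in range(int(v0)-4,int(v0)+5):
        for u in range(int(u0)-7,int(u0)+9):
            X=ray(s,u,v,C[2])
            if np.hypot(*(X-C)[:2])<.020 and red[v,u]>0: P.append(X[:2]);W.append(red[v,u])
    P=np.array(P);W=np.array(W);m=(P*W[:,None]).sum(0)/W.sum();k=m-C[:2]
    w,V=np.linalg.eigh(np.cov(P.T,aweights=W));a=V[:,1]*np.sign(V[:,1]@k)
    return m.round(4),len(W),"dir deg from line: centroid",round((np.degrees(np.arctan2(k[1],k[0]))-76.7)%360,1),"axis",round((np.degrees(np.arctan2(a[1],a[0]))-76.7)%360,1)
for dy in (0,.002): 
    for n,s in(("start",dict(np.load("side0.npz"))),("now",manip.get_image("side"))): print(dy,n,meas(s,np.array([.5413,-.2655+dy,.0853])))
E
```

```text
0 start (array([ 0.5304, -0.2634]), 7, 'dir deg from line: centroid', np.float64(92.5), 'axis', np.float64(87.8))
0 now (array([ 0.5329, -0.2645]), 9, 'dir deg from line: centroid', np.float64(96.8), 'axis', np.float64(87.3))
0.002 start (array([ 0.5301, -0.2632]), 8, 'dir deg from line: centroid', np.float64(101.8), 'axis', np.float64(83.8))
0.002 now (array([ 0.5325, -0.2643]), 10, 'dir deg from line: centroid', np.float64(108.6), 'axis', np.float64(81.8))
```

Turning from the slipping stop measures 90.8°, and the image puts the pointer at about 93°±10°. The grip is 40 N and everything lies in its tray, so I'm handing in.

```bash
python3 -c "
from rig import manip
print(manip.sign_off())"
```

```text
the job is handed in; nothing more can be done
None
```

I handed the job in: the marker and pry tool lie in their trays, and the nut was screwed to its stop, backed off about 90° by the wrist turn (only roughly confirmed in the image) and is still gripped at about 40 N; the hand-in gave no verdict.

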